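Tip the ion-source block out of its fitted pocket and clamp it in the bench vise

TASK

Get the long aluminium ion-source block ready for cleaning: it lies flush in its pocket of the grey storage block, so push down its end over the hollow to make the other end tip up, then take it out by the raised end. Lay it flat, right way up and lengthwise between the jaws on the vise bed, let go of it, then turn the vise's T-handle clockwise until rising resistance shows that the block is firmly clamped, and let go. Leave the small square spacer in its pocket.

Things in the scene. Friction and masses are not known exactly. Their poses are not given: they have to be found in the camera images.
- source_block: Ion-source block: bare aluminium bar 100 x 40 x 22 mm (x, y, z), about 0.24 kg, dark round bore mark in the middle of its top. Origin: centre of its underside, z up through its top, x along its length, at the start the same way as kit's x. It starts flush in the long pocket, top 60 mm above the table. Its +x end is the one to press.
- kit: Grey plastic storage block, fixed, 136 x 140 x 60 mm (x, y, z), origin at the centre of its underside, flat top. Long pocket along x, centred at y = -30 mm, 43 mm wide, from x = -53 to +57.5 mm; its +x end faces roughly towards the robot and leaves a 7 mm gap beside the block (3 mm at the other end). A square pocket at y = +30 mm holds the spacer.
- pocket (a point): Point on the long pocket's level floor, 38 mm above the table, at kit x = 0, y = -30 mm, axes as kit; the block's origin starts within 1 mm of it. The level floor ends at x = +2.5 mm; from that edge a ramp falls at 32 degrees to the +x wall, leaving a hollow under the block's +x half.
- press (a point): Good spot to press, on the block's top as it lies flush: 31 mm from its middle towards +x, axes as kit. Pushed down here by about 18 mm, the block rocks over the edge and then stays by itself on the ramp, tilted 32 degrees, -x end raised: that end's underside about 6 mm and its top edge about 24 mm above the kit's top.
- vise: Small grey bench vise, fixed; origin on the table under the middle of the bed; base plate x -85 to +140 mm, 70 mm wide, 15 mm thick. x runs in the clamping direction from the fixed jaw (inner face at x = -55 mm) past the moving jaw to the T-handle, whose upright shaft is at x = +117 mm. Jaws 38 mm wide, tops 46 mm above the table; gearbox under the handle 50 mm high.
- vise_bed (a point): Top of the vise bed, a rail 28 mm wide, 28 mm above the table at vise x = y = 0, axes as vise. The block lies on it lengthwise along x, either way round; its top then stands 50 mm above the table. Free length between the jaws: 110 mm less 8 mm per rad of tee; the fixed jaw is at x = -55 mm.
- tee_grip (a point): Middle of the T-handle's cross bar, on the turning axis, 90 mm above the table, 40 mm above the gearbox. The steel bar is 12 mm thick and about 90 mm long over its end balls, level along this point's y; point z is up. A shaft 12 mm thick leads down from it.
- tee (a joint): T-handle angle in rad, starts at 0.15 to 0.5, grows when turned clockwise seen from above, end stop at 1.8. Each rad moves the jaw 8 mm towards the fixed jaw. Friction 0.22 N m; it stays where it is left. The jaw pushes the block against the fixed jaw and grips it from about 1.25 rad, after which resistance rises.
- jaw_face (a joint): How far the spring-backed dark steel face of the moving jaw is pressed in, m: 0 free, rises by 8 mm per rad of the T-handle once the block is gripped, 5 N per mm; 2 to 4 mm is firmly clamped.
- spacer: Square aluminium spacer plate 50 x 50 x 12 mm, flush in the kit's square pocket; stays there. Origin: centre of its underside.
Mind the look-alikes: they are no part of the job. Leave any blue look-alike of the source_block alone. What is shaped like the spacer but orange is not meant.

How it is judged:
By the outcome, as a careful person would: the job done as asked, in the order asked, and still so for the second after the job is handed in, with the robot touching nothing.
It also fails if it takes over 64 s, if anything falls off the work surface, if the arm or the gripper's body presses on something with over 40 N, if the wrist force passes 120 N, or if a joint passes its speed limit or range.

ROBOT

A 6-joint arm with a two-finger parallel gripper is mounted at the origin on the work surface. World frame = base frame: x ahead of the robot, y to its left, z up, the work surface at z = 0. Lengths are in m, angles in degrees, forces in N, time in s.
With the tool pointing down it reaches from about 0.25 to 0.775 m from the base axis. Payload 8.9 kg.
Tool frame: the origin (TCP) lies midway between the tips of the shut fingers; the grasp point (between the pads) lies 19 mm behind it; z points along the fingers, y is the line along which they close (so a half turn about z gives the same grasp; the last joint's range is limited). The gripper opens to 85 mm and grips with 20 to 120 N. Pads are 22 mm wide; open, the fingers measure 114 mm over their backs; the gripper's body (76 mm by 85 mm) begins 54 mm behind the grasp point. The pads swing forward as they close: fully open they stand 13 mm farther back than shut.
Start: joints at [68.566, 16.656, -8.789, 64.555, 0, 82.019], TCP at [0.122, 0.511, 0.199] pointing down, gripper open.
Joint ranges: [-144.48, 144.48], [-52.06, 99.96], [-74.48, 78.29], [-112.23, 115.85], [-86.99, 84.42], [-180, 180]. Speed limits (degrees/s): [127.2, 127.2, 159.86, 180, 180, 180].

INTERFACE

Orientations are given as [roll, pitch, yaw] about the fixed x, y, z axes, in that order (R = Rz(yaw) Ry(pitch) Rx(roll)).
In Python, from plant import r, get_image, workorder gives the robot as it stands.
- The arm moves only by the shell command python3 -m handwheel 'ROWS'. ROWS is JSON, a list of rows, each a list of 5 numbers: the opening, from 0 (shut) to 1 (fully open), then the shift along the world's x, y, z normalised to -1 to 1, where 1 is 0.25 m, then the turn about the world's z normalised to -1 to 1, where 1 is 1.5 rad. In form: [[fingers, tx, ty, tz, twist], ...]. A call has 1 to 10 rows; each row is the pose to reach, as a shift and turn from the pose commanded when the call began; what a row does not reach only later rows make up. A row lasts 1/12 s, in which the tool goes at most 41.7 mm and 7.16 degrees, less where a joint would pass 70% of its speed; a pose out of reach is approached as far as the arm can. A call with a number of a shift or a turn outside -1 to 1 is refused whole. A call with a gripper value outside its range is refused whole. The fingers move at their own pace and stop on an object; the grip force is fixed at half the most. Time passes only in rows, so rows that repeat a pose let the fingers close. It gives the time, the measured TCP pose, the force, the opening and the grip force at its end, in the units of the state.
- r.get_state(): the state, without advancing time (a new reading comes with each control period).
- get_image(name): name is "scene" or "top"; returns a dict with "img" (480x640x3 uint8, red, green, blue), "K" (3x3 intrinsics, pixels), "rvec" (rotation vector, rad) and "tvec" (3), from world to camera coordinates, as OpenCV has them. Camera axes: x right, y down, z forward; pixel columns grow to the right and rows downward; lengths in m; the calibration is good to about 2 mm. A picture is of the moment at which its call begins. There is no depth.
- workorder.finish_job(): hands the job in; it is judged then, once.
The state is a dict: "time_s": time; "q": joint angles; "joint_velocities": joint speeds; "joint_torque": joint torques, N m; "position": TCP position; "eef_rot": TCP orientation; "ft_force": force on the tool from outside, world axes, zero at the start; "moment": the same for the moment, N m; "finger_gap": opening from 0.0 (shut) to 1.0 (fully open); "grasp_force": force on a finger pad.
Only numpy, scipy, OpenCV 4.12 (cv2) and the standard library are available. Lean on these libraries where they do the work, as an engineer would, in place of code of your own. Each camera call takes 0.05 s, during which the arm holds its last target. There are 200 camera calls.

## Working session

There is one attempt and no reset: what is moved stays moved. The work goes in short steps, Python scripts to look and compute and a shell command to move; the robot and the scene stay as the last step left them, time stands still between calls to the robot, and variables do not carry over. Pictures are saved under pics/ and viewed, at most 10 in all, crops included, and the job is handed in when it is done.

```bash
mkdir -p pics; ls
python3 - <<'E'
from plant import r,get_image
import cv2,json,numpy as np
for n in("top","scene"):
    d=get_image(n); cv2.imwrite(f"pics/{n}0.png",d["img"][:,:,::-1]); print(n,d["K"],d["rvec"],d["tvec"])
print(r.get_state())
E
```

```text
pics
top [[605.60199433   0.         316.39917356]
 [  0.         605.60199433 246.64104666]
 [  0.           0.           1.        ]] [ 2.07695211 -2.1523651   0.21395593] [0.00568548 0.54523672 0.95051709]
scene [[564.64138837   0.         317.76286264]
 [  0.         564.64138837 248.48920141]
 [  0.           0.           1.        ]] [ 2.13201102  1.0687514  -0.42943082] [-0.29645641 -0.22919621  1.17136046]
{'time_s': 0.1, 'q': array([ 6.85660795e+01,  1.66852460e+01, -8.82336088e+00,  6.45554854e+01,
       -3.39147523e-04,  8.20173425e+01]), 'joint_velocities': array([-0.01245557, -0.04166948,  0.09379126,  0.06835538, -0.20281976,
        0.06699429]), 'joint_torque': array([ 1.27845688e-03, -5.37981319e+01,  3.31919038e+01,  9.32947733e-03,
       -2.42662236e-04, -2.53797708e-05]), 'position': array([0.12198668, 0.51021806, 0.19851592]), 'eef_rot': array([-1.79936482e+02, -8.56484974e-03,  1.66548732e+02]), 'ft_force': array([0.7062142 , 0.24841846, 0.4198161 ]), 'moment': array([ 0.04061737, -0.07849842,  0.00980277]), 'grasp_force': 0.0, 'finger_gap': 1.001475310103471}
```

View pics/top0.png

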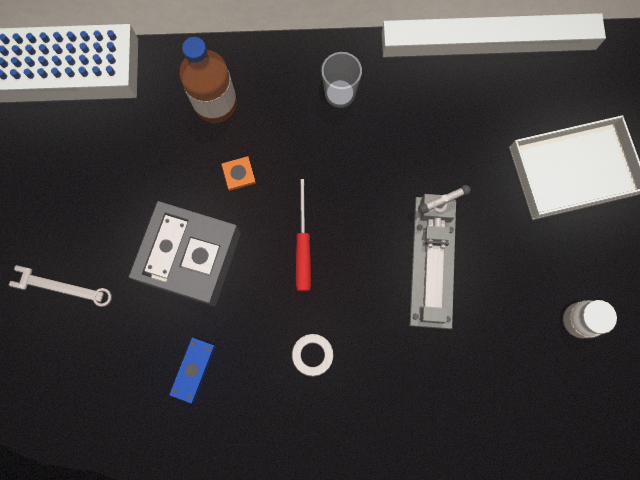

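View pics/scene0.png

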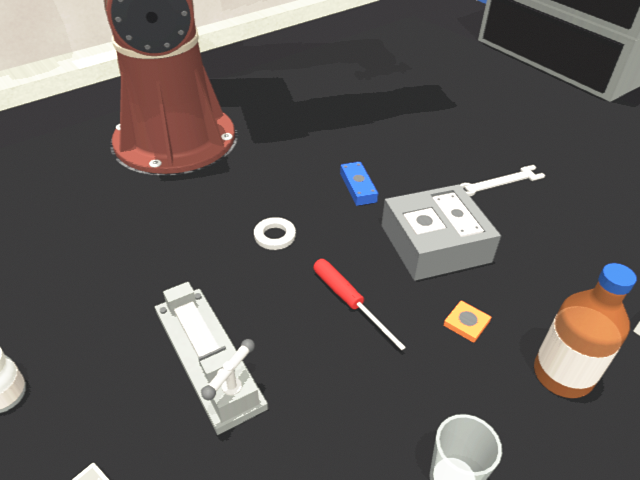

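Both views agree. The candidates for the block in the top view are:
- the silver bar in the grey kit at (166,246), which is the one I want
- the blue bar at (192,370), a look-alike
- the pale vise rail at (434,278)

For the spacer, the one in the kit is at (200,256) and the orange look-alike is at (238,173). I'll check the choice in one close crop, with the vise alongside.

```bash
cat > h.py <<'E'
import numpy as np,cv2
from plant import r,get_image
def ray(d,uv,z):
    R=cv2.Rodrigues(np.array(d["rvec"]))[0];C=-R.T@np.ravel(d["tvec"])
    v=R.T@np.linalg.inv(d["K"])@np.array([*uv,1.]);return C+v*(z-C[2])/v[2]
def proj(d,P):
    return cv2.projectPoints(np.array(P,float).reshape(-1,1,3),np.array(d["rvec"]),np.array(d["tvec"]),np.array(d["K"]),None)[0].reshape(-1,2)
E
python3 - <<'E'
import cv2,numpy as np
i=cv2.imread("pics/top0.png")
a=cv2.resize(i[195:311,120:245],None,fx=3.2,fy=3.2,interpolation=cv2.INTER_CUBIC)
b=cv2.resize(i[180:335,400:480],None,fx=3.8,fy=3.8,interpolation=cv2.INTER_CUBIC)
H=590;o=np.zeros((H,720,3),np.uint8);o[:a.shape[0],:a.shape[1]]=a;o[:b.shape[0],410:410+b.shape[1]]=b
cv2.imwrite("pics/c1.png",o)
E
```

```text
(no output)
```

View pics/c1.png

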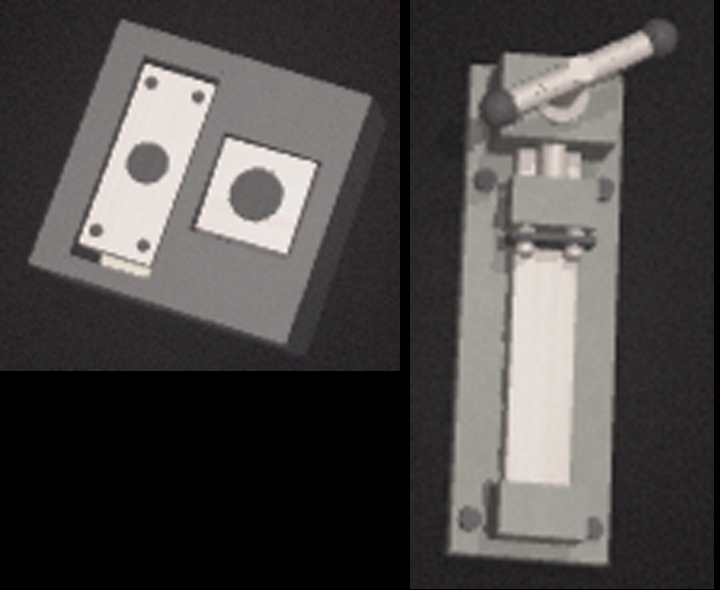

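The crop shows a bare silver block with its bore at crop (148,163), and the wider gap is at its lower end, which faces the robot (+x). The vise's fixed jaw is nearest the robot and its T-handle is at the far end. Next I fit the poses.

```bash
cat > fit.py <<'E'
from h import *
from scipy.optimize import least_squares
d=get_image("top");s=get_image("scene")
A=lambda p:np.array(p)/3.2+[120,195]
B=lambda p:(np.array(p)-[410,0])/3.8+[400,180]
def fit(L,uv,x0):
    L=np.array(L,float)
    def W(p):
        c,sn=np.cos(p[2]),np.sin(p[2]);return np.c_[p[0]+c*L[:,0]-sn*L[:,1],p[1]+sn*L[:,0]+c*L[:,1],L[:,2]]
    q=least_squares(lambda p:(proj(d,W(p))-uv).ravel(),x0);print(q.x[:2].round(4),np.degrees(q.x[2]).round(2),"res",np.abs(q.fun).max().round(2));return q.x,W(q.x)
off=-.5  # pixel-centre
k=.06
uv=A([(120,18),(373,97),(290,345),(28,264)])
c=ray(d,uv.mean(0),.06);print(c)
kit,_=fit([(-.068,-.07,k),(-.068,.07,k),(.068,.07,k),(.068,-.07,k)],uv,[c[0],c[1],np.pi-.2])
uv=A([(146,64),(216,82),(151,266),(78,246)])
blk,w=fit([(-.05,-.02,k),(-.05,.02,k),(.05,.02,k),(.05,-.02,k)],uv,[c[0],c[1],kit[2]])
uv=B([(470,65),(623,68),(608,563),(447,552)]);c=ray(d,uv.mean(0),.015)
vise,wv=fit([(.14,.035,.015),(.14,-.035,.015),(-.085,-.035,.015),(-.085,.035,.015)],uv,[c[0],c[1],0.05])
b1,b2=[ray(d,B(p),.09) for p in((660,38),(498,106))]
print("balls",b1,b2,(b1+b2)/2,np.linalg.norm(b1-b2),np.degrees(np.arctan2(*(b1-b2)[1::-1])))
t=vise[:2]+.117*np.array([np.cos(vise[2]),np.sin(vise[2])]);print("tee from vise",t)
np.savez("fit.npz",kit=kit,blk=blk,vise=vise)
print("scene proj blk",proj(s,w).round(1),"vise",proj(s,wv).round(1),"tee",proj(s,[[*t,.09],b1,b2]).round(1))
j=[];c_,s_=np.cos(vise[2]),np.sin(vise[2])
for x,y in((-.055,.019),(-.055,-.019)): j.append([vise[0]+c_*x-s_*y,vise[1]+s_*x+c_*y,.046])
print("jaw inner in crop",((proj(d,j)-[400,180])*3.8+[410,0]).round(0))
E
python3 fit.py
```

```text
[0.5437491 0.2061175 0.06     ]
[0.5447 0.2061] 160.85 res 0.73
[0.5539 0.2345] 161.17 res 0.79
[ 0.494  -0.2111] -6.26 res 1.35
balls [ 0.62347495 -0.26058856  0.09      ] [ 0.59585491 -0.1889848   0.09      ] [ 0.60966493 -0.22478668  0.09      ] 0.07674610801581136 -68.90664819116455
tee from vise [ 0.61033052 -0.22387526]
scene proj blk [[482.8 231.1]
 [460.3 236.3]
 [431.4 197.5]
 [452.7 193.1]] vise [[267.3 404.4]
 [216.3 430.2]
 [154.2 307.3]
 [199.  289.4]] tee [[229.  369.4]
 [206.9 393.7]
 [247.6 346.8]]
jaw inner in crop [[500. 478.]
 [588. 485.]]
```

Run:
```python
import cv2,numpy as np
i=cv2.imread("pics/scene0.png")
a=cv2.resize(i[180:290,375:505],None,fx=3,fy=3,interpolation=cv2.INTER_CUBIC)
b=cv2.resize(i[275:435,145:275],None,fx=3,fy=3,interpolation=cv2.INTER_CUBIC)
o=np.zeros((480,790,3),np.uint8);o[:a.shape[0],:a.shape[1]]=a;o[:b.shape[0],400:400+b.shape[1]]=b
cv2.imwrite("pics/c2.png",o)
```

```text
(no output)
```

View pics/c2.png

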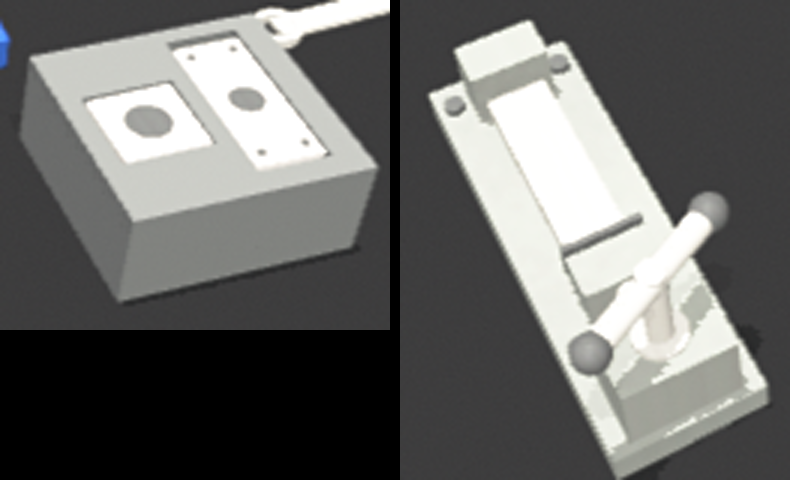

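The scene view agrees with the fit to within about 1 px. The block is centred at (0.554, 0.2345) with yaw 161°, so the press point is (0.525, 0.2446). I'm moving above it with the fingers shut.

```bash
python3 -m handwheel '[[0,0.806,-0.533,0,-0.065],[0,0.806,-0.533,0,-0.065],[0,0.806,-0.533,0,-0.065],[0,0.806,-0.533,0,-0.065],[0,0.806,-0.533,0,-0.065],[0,0.806,-0.533,0,-0.065],[0,0.806,-0.533,0,-0.065]]'; python3 -m handwheel '[[0,0.806,-0.533,-0.4,0],[0,0.806,-0.533,-0.4,0],[0,0.806,-0.533,-0.4,0],[0,0.806,-0.533,-0.4,0],[0,0.806,-0.533,-0.4,0],[0,0.806,-0.533,-0.4,0],[0,0.806,-0.533,-0.4,0],[0,0.806,-0.533,-0.4,0],[0,0.806,-0.533,-0.4,0]]'
```

```text
time_s: 0.78
position: [0.3281, 0.3745, 0.1989]
eef_rot: [-180.0, 0.1, 160.7]
ft_force: [-0.1, 0.2, 0.1]
finger_gap: 0.01
grasp_force: 0.0
time_s: 1.53
position: [0.5245, 0.244, 0.0986]
eef_rot: [-180.0, -0.1, 160.9]
ft_force: [-0.6, 0.2, 0.3]
finger_gap: 0.004
grasp_force: 0.0
```

```bash
python3 -m handwheel '[[0,0.002,0.002,-0.13,0],[0,0.002,0.002,-0.144,0],[0,0.002,0.002,-0.152,0],[0,0.002,0.002,-0.16,0],[0,0.002,0.002,-0.168,0],[0,0.002,0.002,-0.176,0],[0,0.002,0.002,-0.184,0],[0,0.002,0.002,-0.192,0],[0,0.002,0.002,-0.192,0]]'; python3 -m handwheel '[[0,0,0,-0.008,0],[0,0,0,-0.012,0],[0,0,0,-0.012,0]]'
```

```text
time_s: 2.28
position: [0.5255, 0.2445, 0.0509]
eef_rot: [-180.0, -0.0, 161.0]
ft_force: [-0.2, -0.6, -0.6]
finger_gap: -0.002
grasp_force: 0.0
time_s: 2.53
position: [0.5255, 0.2445, 0.0478]
eef_rot: [-180.0, -0.0, 161.0]
ft_force: [0.2, -0.4, 0.0]
finger_gap: -0.006
grasp_force: 0.0
```

```bash
python3 -m handwheel '[[0,0,0,-0.008,0],[0,0,0,-0.012,0],[0,0,0,-0.012,0]]';python3 -m handwheel '[[0,0,0,-0.008,0],[0,0,0,-0.01,0],[0,0,0,-0.01,0]]';  python3 - <<'E'
from h import *
i=get_image("scene")["img"][:,:,::-1]; cv2.imwrite("pics/s2.png",cv2.resize(i[120:300,340:540],None,fx=3,fy=3,interpolation=cv2.INTER_CUBIC))
E
```

```text
time_s: 2.78
position: [0.5255, 0.2445, 0.0447]
eef_rot: [-180.0, -0.0, 161.0]
ft_force: [0.3, -0.4, 1.1]
finger_gap: -0.003
grasp_force: 0.0
time_s: 3.03
position: [0.5255, 0.2445, 0.0423]
eef_rot: [-180.0, -0.0, 161.0]
ft_force: [-0.1, -0.2, -0.7]
finger_gap: 0.006
grasp_force: 0.0
```

View pics/s2.png

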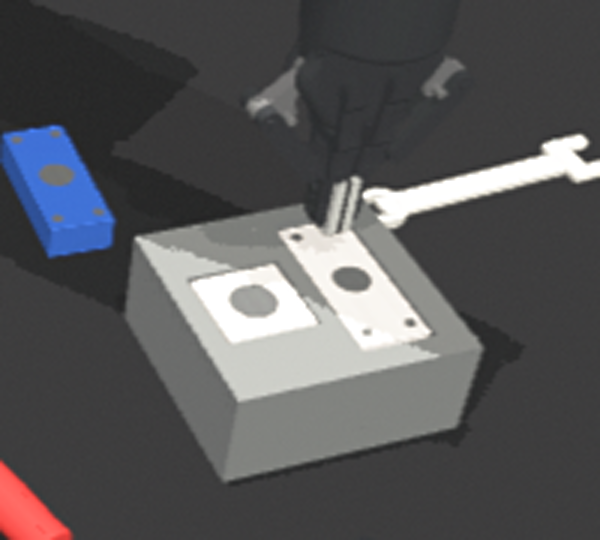

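The block appears tipped, with its end by the fingers at crop (290,230) and its far end at (395,340). The force is still near zero, so I'll go on until it rises.

```bash
python3 -m handwheel '[[0,0,0,-0.004,0],[0,0,0,-0.008,0],[0,0,0,-0.008,0]]';python3 -m handwheel '[[0,0,0,-0.004,0],[0,0,0,-0.008,0],[0,0,0,-0.008,0]]'
```

```text
time_s: 3.33
position: [0.5255, 0.2446, 0.0403]
eef_rot: [-180.0, -0.0, 161.0]
ft_force: [0.6, 1.4, -0.6]
finger_gap: -0.005
grasp_force: 0.0
time_s: 3.58
position: [0.5255, 0.2445, 0.0383]
eef_rot: [-180.0, -0.0, 161.0]
ft_force: [0.3, -0.2, -0.3]
finger_gap: 0.0
grasp_force: 0.0
```

No contact force yet, so I'll raise the tool and look.

```bash
python3 -m handwheel '[[0,0,0,0.16,0],[0,0,0,0.32,0],[0,0,0,0.48,0],[0,0,0,0.48,0]]'
python3 - <<'E'
from h import *
i=get_image("scene")["img"][:,:,::-1]; j=get_image("top")["img"][:,:,::-1]
cv2.imwrite("pics/s3.png",np.hstack([cv2.resize(x,(390,390),interpolation=cv2.INTER_CUBIC) for x in (i[170:300,375:505],j[190:320,120:250])]))
E
```

```text
time_s: 3.92
position: [0.5296, 0.2459, 0.1663]
eef_rot: [179.6, 0.5, 161.0]
ft_force: [1.2, 0.7, 0.3]
finger_gap: -0.003
grasp_force: 0.0
```

View pics/s3.png

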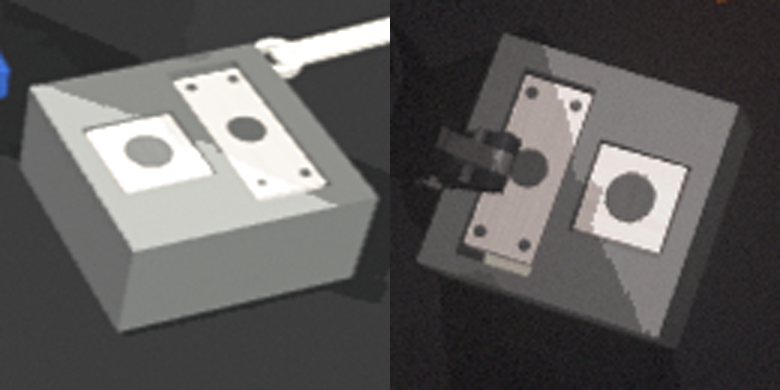

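The block is still flush, so the fingers must have missed it. I'll compare the projected TCP with what the pictures show.

Run:
```python
from h import *
d=get_image("top");s=get_image("scene");st=r.get_state();print(st["position"],st["eef_rot"],st["q"])
P=[st["position"],[.525,.2446,.06],[.525,.2446,.038],[0,0,0],[.5,0,0]]
print(proj(d,P),proj(s,P))
i=cv2.resize(s["img"][:300,300:640,::-1],None,fx=2.2,fy=1.5*2.2/1.5)[:600]
cv2.imwrite("pics/s4.png",np.hstack([cv2.resize(s["img"][0:300,330:600,::-1],(400,444)),cv2.resize(d["img"][100:350,20:270,::-1],(400,444))]))
```

```text
[0.52504119 0.24438406 0.15768756] [-1.79956736e+02 -5.91918787e-02  1.60958276e+02] [ 1.77279819e+01  2.40053739e+01 -4.31548663e+00  6.17524529e+01
  7.75529682e-04  3.67696835e+01]
[[143.1186301  252.15874931]
 [159.86364023 263.56666125]
 [163.22935687 265.83338998]
 [320.02155939 594.02716778]
 [309.51602383 278.74964758]] [[458.73031673 153.53415838]
 [447.6027394  202.29205777]
 [445.29979818 212.32670845]
 [174.85931822 138.00769695]
 [321.27596982 281.86390747]]
```

View pics/s4.png

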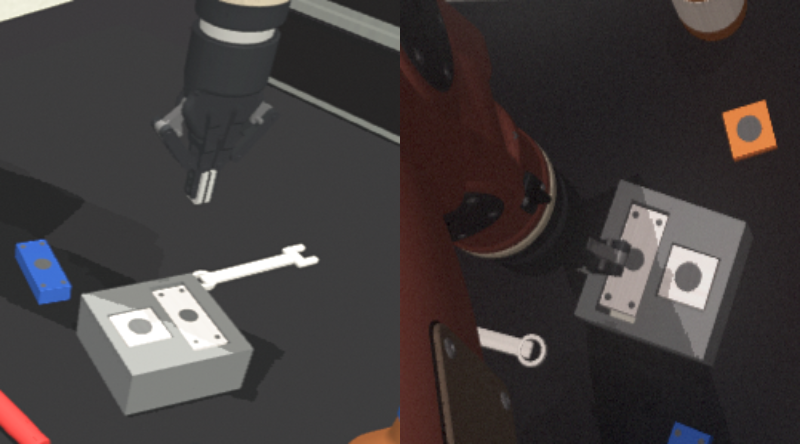

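Run:
```python
from h import *
d=get_image("top");s=get_image("scene");print(r.get_state()["position"])
M=lambda c:c["K"]@np.c_[cv2.Rodrigues(np.array(c["rvec"]))[0],np.ravel(c["tvec"])]
def tri(a,b):
    X=cv2.triangulatePoints(M(d),M(s),np.array(a,float).reshape(2,1),np.array(b,float).reshape(2,1)).ravel();X=X[:3]/X[3];return X,proj(d,X)-a,proj(s,X)-b
print(tri((157.5,242),(467,135)))
print(tri((159.86,263.57),(447.6,202.3)))
i=np.hstack([cv2.resize(s["img"][60:160,410:510,::-1],(390,390)),cv2.resize(d["img"][205:285,110:190,::-1],(390,390),interpolation=cv2.INTER_CUBIC)])
cv2.imwrite("pics/s5.png",i)
```

```text
[0.52461956 0.24423602 0.1570418 ]
(array([0.537009  , 0.21869397, 0.20486129]), array([[-5.50658316, -5.16939731]]), array([[-8.06637819,  1.34843521]]))
(array([0.52499638, 0.24460903, 0.05997702]), array([[0.00170806, 0.00144089]]), array([[ 0.00246451, -0.00044504]]))
```

View pics/s5.png

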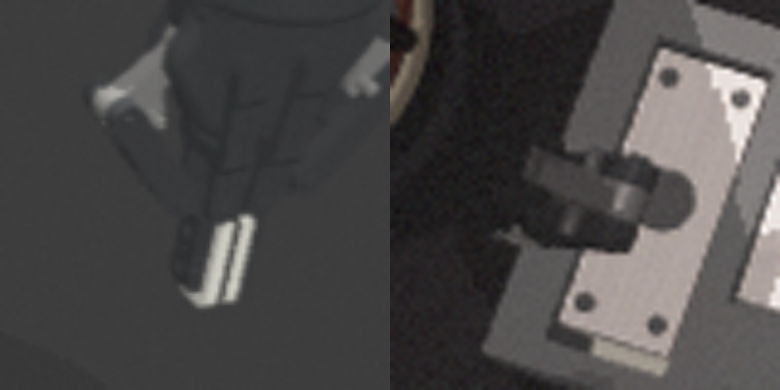

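The fingertips look about 16 px higher in the scene view than the reported TCP. I'll solve for a constant offset from the two scene sightings.

Run:
```python
from h import *
from scipy.optimize import least_squares
s=get_image("scene");d=get_image("top")
A=np.array([[.5255,.2445,.0423],[.5246,.2442,.157]]);ob=np.array([[451.7,198.3],[463.8,137.7]])
print(proj(s,A)-ob)
q=least_squares(lambda o:(proj(s,A+o)-ob).ravel(),[0,0,0]);print(q.x,q.fun)
for z in(.0,.02,.025,.03):print(z,[ray(s,o,a[2]+z)-a for a,o in zip(A,ob)], )
print("top proj for o",[proj(d,A[1]+o) for o in([0,0,.025],q.x)])
for k in ("scene","top"):print(k,get_image(k).keys())
```

```text
[[-5.78055557 12.26896257]
 [-5.44845029 16.11084804]]
[ 0.00984129 -0.00783094  0.03720429] [-0.69664864 -0.15518282  0.63624254  0.14172699]
0.0 [array([-1.69823513e-02,  3.22149757e-02,  6.93889390e-18]), array([-2.58224412e-02,  4.07254850e-02,  2.77555756e-17])]
0.02 [array([-0.0020533 ,  0.01102502,  0.02      ]), array([-0.00708928,  0.01436003,  0.02      ])]
0.025 [array([0.00167896, 0.00572753, 0.025     ]), array([-0.00240598,  0.00776866,  0.025     ])]
0.03 [array([0.00541122, 0.00043005, 0.03      ]), array([0.00227731, 0.0011773 , 0.03      ])]
top proj for o [array([[138.46571412, 249.23492493]]), array([[141.61445745, 240.62855085]])]
scene dict_keys(['img', 'K', 'rvec', 'tvec'])
top dict_keys(['img', 'K', 'rvec', 'tvec'])
```

Both sightings are explained by the real tips sitting about 3 cm above the reported TCP, with almost no sideways error. That is enough to explain the missing contact. I'll go down again in small steps until I feel the block.

```bash
python3 -m handwheel '[[0,0,0,-0.16,0],[0,0,0,-0.32,0],[0,0,0,-0.46,0],[0,0,0,-0.48,0],[0,0,0,-0.488,0],[0,0,0,-0.488,0]]'; for k in 1 2; do python3 -m handwheel '[[0,0,0,-0.008,0],[0,0,0,-0.008,0]]'; done
```

```text
time_s: 4.92
position: [0.5262, 0.2448, 0.0374]
eef_rot: [180.0, 0.0, 161.0]
ft_force: [-0.3, -0.5, 0.0]
finger_gap: -0.004
grasp_force: 0.0
time_s: 5.08
position: [0.5271, 0.2451, 0.0363]
eef_rot: [179.9, 0.1, 161.0]
ft_force: [-0.3, -0.8, -0.4]
finger_gap: -0.003
grasp_force: 0.0
time_s: 5.25
position: [0.5262, 0.2448, 0.0333]
eef_rot: [179.9, 0.1, 161.0]
ft_force: [-0.9, 1.2, -0.1]
finger_gap: -0.001
grasp_force: 0.0
```

```bash
for k in 1 2 3 4 5; do python3 -m handwheel '[[0,0,0,-0.008,0],[0,0,0,-0.008,0]]' | grep -E "pos|ft_"; done
```

```text
position: [0.5257, 0.2446, 0.0305]
ft_force: [-0.6, 0.0, 0.6]
position: [0.5254, 0.2445, 0.0282]
ft_force: [-0.3, -1.1, -0.2]
position: [0.5254, 0.2445, 0.0261]
ft_force: [0.3, 0.8, -0.3]
position: [0.5255, 0.2445, 0.0241]
ft_force: [0.1, 0.5, -0.4]
position: [0.5255, 0.2445, 0.0222]
ft_force: [-0.1, 0.8, 0.3]
```

Run:
```python
from h import *
d=get_image("top");s=get_image("scene");st=r.get_state();print(st["position"],st["eef_rot"],st["joint_torque"].round(2),st["ft_force"])
print(proj(s,[st["position"]]),proj(d,[st["position"]]))
f=lambda c,x,y,w,h,S:cv2.resize(c["img"][y:y+h,x:x+w,::-1],(S,S*h//w),interpolation=cv2.INTER_CUBIC)
a=f(s,385,130,120,150,440);b=f(d,110,190,110,110,350)
o=np.zeros((600,800,3),np.uint8);o[:a.shape[0],:440]=a[:600];o[:350,445:795]=b
cv2.imwrite("pics/s6.png",o)
```

```text
[0.52556644 0.24455406 0.02240406] [-1.79992194e+02 -7.89327603e-03  1.60960833e+02] [-0.000e+00 -6.457e+01  2.750e+01 -2.000e-02 -0.000e+00  0.000e+00] [0.1713872  0.12660317 0.48729058]
[[443.93394694 219.43458105]] [[165.56208081 267.05469823]]
```

View pics/s6.png

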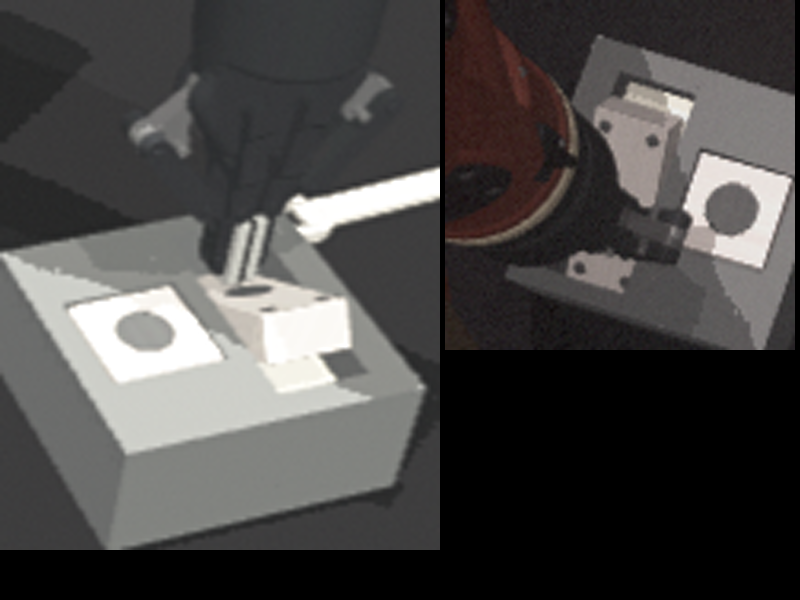

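It worked: the block has tipped and its raised end face is at crop (265-350, 295-362). I'll fit the tilt from its corners.

```bash
cat > tilt.py <<'E'
from h import *
from scipy.optimize import least_squares
s=get_image("scene");d=get_image("top")
ps=lambda p:np.array(p)*120/440+[385,130]
pd=lambda p:(np.array(p)-[445,0])*110/350+[110,190]
S=ps(np.array([(350,295),(262,310),(352,347),(265,362)],float));D=pd(np.array([(598,107),(680,122)],float))
L=np.array([(-.05,-.02,.022),(-.05,.02,.022),(-.05,-.02,0),(-.05,.02,0)])
def W(p,L=L):
    x,z,th,y=p;yw=np.radians(161);c,n=np.cos(th),np.sin(th)
    X=x+L[:,0]*c+L[:,2]*n;Z=z-L[:,0]*n+L[:,2]*c;Y=y+L[:,1]
    return np.c_[.5542+X*np.cos(yw)-Y*np.sin(yw),.2345+X*np.sin(yw)+Y*np.cos(yw),Z]
if __name__=="__main__":
    # block underside plane passes pivot edge (2.5mm,38mm): parametrise by slide u & tilt
    def par(v): u,th,y=v;return (.0025+u*np.cos(th),.038-u*np.sin(th),th,y)
    q=least_squares(lambda v:np.r_[(proj(s,W(par(v)))-S).ravel(),(proj(d,W(par(v))[:2])-D).ravel()],[0,.5,0])
    print(q.x,np.degrees(q.x[1]),q.fun.round(1));print(W(par(q.x)))
E
python3 tilt.py
```

```text
[-0.00617544  0.61534705  0.00308641] 35.25678871560764 [-1.6 -0.1 -0.4  0.7 -0.5 -0.6  0.5  0.3  0.5 -1.9 -2.   0.4]
[[0.5887075  0.24050628 0.08839143]
 [0.57568477 0.20268553 0.08839143]
 [0.60071495 0.23637178 0.07042682]
 [0.58769222 0.19855104 0.07042682]]
```

The tilt is about 32°, so it is fully tipped. Next I'll press gently onto the tilted face, which seats the block and measures the true tip height.

```bash
python3 -m handwheel '[[0,0,0,-0.008,0],[0,0,0,-0.008,0]]' | grep -E "pos|ft_"; python3 -m handwheel '[[0,0,0,-0.008,0],[0,0,0,-0.008,0]]' | grep -E "pos|ft_";python3 -m handwheel '[[0,0,0,-0.008,0],[0,0,0,-0.008,0]]' | grep -E "pos|ft_"
```

```text
position: [0.5255, 0.2445, 0.0202]
ft_force: [0.1, -0.4, -0.4]
position: [0.5257, 0.2447, 0.0189]
ft_force: [-1.7, -0.6, 5.9]
position: [0.5259, 0.2448, 0.0185]
ft_force: [-7.3, -2.2, 22.8]
```

Contact comes at a reported z of 0.019, while the tilted surface is at about 0.052. The true tips are therefore about 33 mm above the reported TCP, with no sideways error. Now I go above the raised end with the gripper open.

```bash
python3 -m handwheel '[[0,0,0,0.16,0],[0,0,0,0.32,0],[1,0,0,0.44,0],[1,0.219,-0.082,0.44,0],[1,0.219,-0.082,0.44,0],[1,0.219,-0.082,0.44,0],[1,0.219,-0.082,0.44,0],[1,0.219,-0.082,0.44,0]]'
```

```text
time_s: 7.45
position: [0.5795, 0.2241, 0.1259]
eef_rot: [-180.0, -0.1, 161.0]
ft_force: [-0.5, 0.6, 0.1]
finger_gap: 0.847
grasp_force: 0.0
```

```bash
python3 -m handwheel '[[0.75,0.002,0,-0.15,0],[0.75,0.002,0,-0.3,0],[0.75,0.002,0,-0.36,0],[0.75,0.002,0,-0.38,0],[0.75,0.002,0,-0.38,0],[0.75,0.002,0,-0.392,0],[0.75,0.002,0,-0.392,0]]';  python3 -m handwheel '[[0.3,0,0,0,0],[0.3,0,0,0,0],[0.3,0,0,0,0],[0.3,0,0,0,0],[0.3,0,0,0,0],[0.3,0,0,0,0]]'
```

```text
time_s: 8.03
position: [0.5817, 0.2246, 0.0297]
eef_rot: [179.9, 0.1, 161.0]
ft_force: [0.4, -0.9, 0.4]
finger_gap: 0.75
grasp_force: 0.0
time_s: 8.53
position: [0.5825, 0.2253, 0.0301]
eef_rot: [179.8, 0.1, 161.0]
ft_force: [0.6, 5.2, 6.3]
finger_gap: 0.45
grasp_force: 62.3
```

```bash
python3 -m handwheel '[[0.3,0,0,0.02,0],[0.3,0,0,0.05,0],[0.3,0,0,0.1,0],[0.3,0,0,0.18,0],[0.3,0,0,0.28,0],[0.3,0,0,0.4,0],[0.3,0,0,0.52,0],[0.3,0,0,0.6,0],[0.3,0,0,0.6,0]]'
python3 - <<'E'
from h import *
d=get_image("top");s=get_image("scene")
for n,c,f in(("top",d,"top0"),("scene",s,"scene0")):
    cv2.imwrite(f"pics/{n}_l.png",c["img"][:,:,::-1])
st=r.get_state();P=st["position"];print(P,st["moment"])
# predicted corners of the block if held as gripped (tilt 32): shift of nominal by lift
from tilt import W
p=(.0025-.0028*.848,.038+.0028*.53,np.radians(32),.0)
L=np.array([(x,y,z) for z in(.022,0) for x in(-.05,.05) for y in(-.02,.02)])
w=W(p,L)+[P[0]-.5817,P[1]-.2246,P[2]-.0297]
print(w.round(3));print(proj(s,w).round(0).tolist(),proj(s,[P+[0,0,.033]]))
i=s["img"].astype(int);g=i.min(2)
x0,y0=400,60
m=(g[y0:260,x0:560]>150).astype(np.uint8)
n,l,stt,c=cv2.connectedComponentsWithStats(m)
print([ (stt[k][:5]+[x0,y0,0,0,0]).tolist() for k in range(1,n) if stt[k][4]>25])
E
```

```text
time_s: 9.28
position: [0.5831, 0.2244, 0.1832]
eef_rot: [179.8, 0.3, 161.0]
ft_force: [0.4, 0.1, -1.7]
finger_gap: 0.447
grasp_force: 61.8
[0.58097714 0.22388625 0.17854271] [-0.05054    -0.03656239  0.01039205]
[[0.589 0.243 0.233]
 [0.576 0.205 0.233]
 [0.509 0.27  0.18 ]
 [0.496 0.233 0.18 ]
 [0.6   0.239 0.215]
 [0.587 0.201 0.215]
 [0.52  0.267 0.162]
 [0.507 0.229 0.162]]
[[503.0, 130.0], [477.0, 135.0], [465.0, 131.0], [442.0, 135.0], [504.0, 146.0], [479.0, 151.0], [466.0, 145.0], [443.0, 149.0]] [[485.62478865 145.1976894 ]]
[[458, 79, 14, 6, 42], [505, 120, 8, 23, 60], [443, 126, 60, 23, 836], [451, 165, 94, 32, 813], [400, 208, 66, 46, 1414], [446, 215, 31, 23, 356]]
```

The block is held at the tilt I expected: the image blob is at x 443-503 and the prediction was 442-504. Next I measure the jaw gap and work out the set-down path.

```bash
cat > plan.py <<'E'
from h import *
d=get_image("top")
B=lambda p:(np.array(p)-[410,0])/3.8+[400,180]
f=np.load("fit.npz");v=f["vise"];c,s=np.cos(v[2]),np.sin(v[2])
loc=lambda P:np.array([[c,s],[-s,c]])@(P[:2]-v[:2])
for n,p,z in(("fixed L",(500,483),.046),("fixed R",(588,487),.046),("face near",(550,247),.046),("face far",(550,233),.046),("jaw back",(555,180),.046),("railL",(505,400),.028),("railR",(573,400),.028)):
    print(n,loc(ray(d,B(p),z)).round(4))
E
python3 plan.py
python3 - <<'E'
import numpy as np
y=np.radians(-6.26);v=np.array([.4935,-.2112])
for t in(40,32,25,20,15,10,5,0):
    a=np.radians(t);xc=-.053+.022*np.sin(a);xg=xc+.091*np.cos(a)-.0127*np.sin(a)
    z=.028+.091*np.sin(a)+.0127*np.cos(a)-.042
    print(t,(v+xg*np.array([np.cos(y),np.sin(y)])).round(4),round(z,4))
from plant import r;print(r.get_state()["position"])
E
```

```text
fixed L [-0.057   0.0188]
fixed R [-0.056  -0.0191]
face near [0.0487 0.0008]
face far [0.055 0.001]
jaw back [ 0.0792 -0.0004]
railL [-0.018  0.015]
railR [-0.0158 -0.015 ]
40 [ 0.5161 -0.2137] 0.0542
32 [ 0.5224 -0.2144] 0.045
25 [ 0.5267 -0.2148] 0.036
20 [ 0.529  -0.2151] 0.0291
15 [ 0.5306 -0.2153] 0.0218
10 [ 0.5315 -0.2154] 0.0143
5 [ 0.5317 -0.2154] 0.0066
0 [ 0.5313 -0.2153] -0.0013
[0.57975902 0.22370319 0.17665544]
```

```bash
python3 -m handwheel '[[0.3,-0.09,-0.88,0,0.075],[0.3,-0.09,-0.88,0,0.075],[0.3,-0.09,-0.88,0,0.075],[0.3,-0.09,-0.88,0,0.075],[0.3,-0.09,-0.88,0,0.075],[0.3,-0.09,-0.88,0,0.075],[0.3,-0.09,-0.88,0,0.075]]'; python3 -m handwheel '[[0.3,-0.12,-0.86,-0.16,0.073],[0.3,-0.12,-0.86,-0.16,0.073],[0.3,-0.12,-0.86,-0.16,0.073],[0.3,-0.12,-0.86,-0.16,0.073],[0.3,-0.12,-0.86,-0.16,0.073],[0.3,-0.12,-0.86,-0.16,0.073],[0.3,-0.12,-0.86,-0.16,0.073],[0.3,-0.12,-0.86,-0.16,0.073]]'
```

```text
time_s: 10.12
position: [0.5572, 0.0008, 0.1773]
eef_rot: [-179.9, -0.1, 167.2]
ft_force: [-0.9, 0.7, -2.0]
finger_gap: 0.447
grasp_force: 62.0
time_s: 10.78
position: [0.528, -0.2101, 0.1375]
eef_rot: [179.9, -0.1, 173.6]
ft_force: [-0.0, 0.9, -2.0]
finger_gap: 0.45
grasp_force: 62.3
```

```bash
python3 -m handwheel '[[0.3,-0.02,-0.014,-0.2,0.001],[0.3,-0.02,-0.014,-0.28,0.001],[0.3,-0.02,-0.014,-0.28,0.001],[0.3,-0.02,-0.014,-0.28,0.001]]'
python3 - <<'E'
from h import *
s=get_image("scene");cv2.imwrite("pics/s7.png",s["img"][:,:,::-1])
P=r.get_state()["position"];print(P)
y=np.radians(-6.26);ex=np.array([np.cos(y),np.sin(y),0]);ey=np.array([-ex[1],ex[0],0]);a=np.radians(32)
u=-ex*np.cos(a)+np.array([0,0,-np.sin(a)])   # block +x
n=-ex*np.sin(a)+np.array([0,0,np.cos(a)])
o=P+[0,0,.042]+.041*u-.0127*n
w=[o+x*u+yy*ey+z*n for z in(.022,0) for x in(-.05,.05) for yy in(-.02,.02)]
print(np.round(w,3));print(proj(s,w).round(0).tolist())
E
```

```text
time_s: 11.12
position: [0.5227, -0.212, 0.0679]
eef_rot: [179.9, -0.2, 173.9]
ft_force: [0.1, -0.0, -1.2]
finger_gap: 0.449
grasp_force: 62.3
[ 0.52407731 -0.21304981  0.06945673]
[[ 0.525 -0.233  0.124]
 [ 0.529 -0.193  0.124]
 [ 0.44  -0.224  0.071]
 [ 0.445 -0.184  0.071]
 [ 0.536 -0.234  0.105]
 [ 0.541 -0.195  0.105]
 [ 0.452 -0.225  0.052]
 [ 0.456 -0.185  0.052]]
[[183.0, 309.0], [214.0, 297.0], [166.0, 292.0], [194.0, 282.0], [189.0, 325.0], [219.0, 312.0], [172.0, 307.0], [199.0, 296.0]]
```

```bash
python3 -m handwheel '[[0.3,-0.009,-0.006,-0.05,0],[0.3,-0.009,-0.006,-0.08,0],[0.3,-0.009,-0.006,-0.08,0]]'| grep -E "pos|ft_"; python3 -m handwheel '[[0.3,0,0,-0.012,0],[0.3,0,0,-0.016,0],[0.3,0,0,-0.016,0]]'| grep -E "pos|ft_";python3 -m handwheel '[[0.3,0.004,0,-0.008,0],[0.3,0.008,-0.001,-0.016,0],[0.3,0.008,-0.001,-0.016,0]]'| grep -E "pos|ft_|gap"
```

```text
position: [0.523, -0.216, 0.0495]
ft_force: [2.7, 0.1, -1.1]
position: [0.5243, -0.2167, 0.0467]
ft_force: [5.8, 0.4, 6.4]
position: [0.5266, -0.2171, 0.043]
ft_force: [5.6, 0.3, 8.8]
finger_gap: 0.455
```

```bash
python3 -m handwheel '[[0.3,0.012,0.009,0,0],[0.3,0.016,0.009,0,0],[0.3,0.016,0.009,0,0]]'| grep -E "pos|ft_"
python3 - <<'E'
from h import *
print(r.get_state()["ft_force"],r.get_state()["moment"],r.get_state()["position"])
for k,n in((0,"scene"),(1,"top")):
    cv2.imwrite(f"pics/{n}8.png",get_image(n)["img"][:,:,::-1])
E
```

```text
position: [0.5283, -0.2146, 0.0419]
ft_force: [1.9, -1.7, 5.8]
[ 1.90124602 -1.68706584  5.8073928 ] [-0.4080101   0.11073098  0.03555092] [ 0.52829913 -0.21455889  0.04187305]
```

```bash
python3 -m handwheel '[[0.3,0.006,0,-0.016,0],[0.3,0.011,0,-0.032,0],[0.3,0.016,0,-0.048,0],[0.3,0.016,0,-0.052,0]]'| grep -E "pos|ft_"; python3 -m handwheel '[[0.3,0.003,0,-0.016,0],[0.3,0.006,0,-0.032,0],[0.3,0.008,0,-0.048,0],[0.3,0.008,0,-0.052,0]]'| grep -E "pos|ft_|gap|eef"
```

```text
position: [0.5334, -0.2146, 0.0287]
ft_force: [5.4, -0.4, 7.8]
position: [0.5363, -0.2149, 0.0159]
eef_rot: [-179.9, 0.3, 173.8]
ft_force: [7.4, -0.7, 6.3]
finger_gap: 0.449
```

```bash
python3 -m handwheel '[[0.3,0.004,0,-0.012,0],[0.3,0.004,0,-0.024,0],[0.3,0.004,0,-0.036,0],[0.3,0.004,0,-0.036,0]]'| grep -E "pos|ft_"; python3 -m handwheel '[[0.3,0,0,-0.008,0],[0.3,0,0,-0.016,0],[0.3,0,0,-0.016,0]]'| grep -E "pos|ft_|gap|eef";  python3 -m handwheel '[[0.3,0,0,-0.008,0],[0.3,0,0,-0.008,0]]'| grep -E "pos|ft_"
```

```text
position: [0.5376, -0.215, 0.007]
ft_force: [8.7, -1.0, 4.6]
position: [0.5379, -0.2151, 0.0032]
eef_rot: [-179.9, 0.4, 173.8]
ft_force: [8.8, -1.9, 5.7]
finger_gap: 0.448
position: [0.5379, -0.2151, 0.0013]
ft_force: [9.8, -0.5, 4.2]
```

```bash
python3 -m handwheel '[[0.3,0,0,-0.008,0],[0.3,0,0,-0.008,0]]'| grep -E "pos|ft_"; python3 -m handwheel '[[0.3,0,0,-0.008,0],[0.3,0,0,-0.008,0]]'| grep -E "pos|ft_"; python3 -m handwheel '[[0.3,0,0,-0.006,0],[0.3,0,0,-0.006,0]]'| grep -E "pos|ft_"
```

```text
position: [0.538, -0.2151, -0.0007]
ft_force: [8.4, -1.7, 4.2]
position: [0.538, -0.2152, -0.0024]
ft_force: [9.0, -0.8, 5.8]
position: [0.5381, -0.2152, -0.0025]
ft_force: [3.6, 1.3, 23.3]
```

The force rises at the height predicted for the block lying flat on the bed. I release it, raise the tool and move aside to look.

```bash
python3 -m handwheel '[[0.3,0,0,0.006,0],[0.8,0,0,0.006,0],[0.8,0,0,0.006,0],[0.8,0,0,0.006,0],[0.8,0,0,0.006,0]]'; python3 -m handwheel '[[0.8,0,0,0.1,0],[0.8,0,0,0.25,0],[0.8,0,0,0.4,0],[0.8,0,0,0.5,0],[0.8,0.1,0.5,0.6,0],[0.8,0.1,0.7,0.6,0],[0.8,0.1,0.7,0.6,0],[0.8,0.1,0.7,0.6,0],[0.8,0.1,0.7,0.6,0],[0.8,0.1,0.7,0.6,0]]'
python3 - <<'E'
from h import *
d=get_image("top");s=get_image("scene")
f=lambda c,x,y,w,h,H:cv2.resize(c["img"][y:y+h,x:x+w,::-1],(H*w//h,H),interpolation=cv2.INTER_CUBIC)
a=f(d,400,180,80,155,589);b=f(s,145,275,130,160,480)
o=np.zeros((600,800,3),np.uint8);o[:589,:a.shape[1]]=a;o[:480,400:400+b.shape[1]]=b
cv2.imwrite("pics/s9.png",o)
E
```

```text
time_s: 14.6
position: [0.5335, -0.2135, -0.0049]
eef_rot: [180.0, -0.1, 173.8]
ft_force: [-0.3, 0.1, 0.7]
finger_gap: 0.804
grasp_force: 0.0
time_s: 15.43
position: [0.5591, -0.0358, 0.1457]
eef_rot: [180.0, -0.0, 174.0]
ft_force: [-0.5, -0.3, 0.3]
finger_gap: 0.8
grasp_force: 0.0
```

View pics/s9.png

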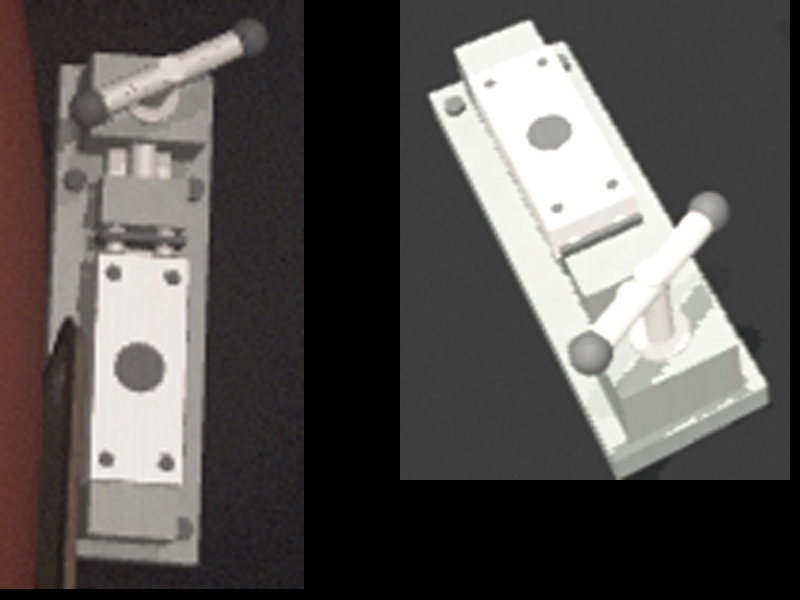

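The top view shows the block flat, right way up and lengthwise between the jaws, with its bore at (140,367). The handle hasn't moved: its balls are at (248,37) and (90,106). Next I go above the T-handle with the gripper aligned to the bar.

```bash
python3 -m handwheel '[[0.6,0.2,-0.755,0,-0.73],[0.6,0.2,-0.755,0,-0.73],[0.6,0.2,-0.755,0,-0.73],[0.6,0.2,-0.755,0,-0.73],[0.6,0.2,-0.755,0,-0.73],[0.6,0.2,-0.755,0,-0.73],[0.6,0.2,-0.755,0,-0.73],[0.6,0.2,-0.755,0,-0.73],[0.6,0.2,-0.755,0,-0.73],[0.6,0.2,-0.755,0,-0.73]]'; python3 -m handwheel '[[0.6,0,0,0,0],[0.6,0,0,0,0]]'
```

```text
time_s: 16.37
position: [0.6081, -0.2296, 0.1448]
eef_rot: [-179.9, -0.0, 110.6]
ft_force: [-0.2, -0.7, -0.1]
finger_gap: 0.599
grasp_force: 0.0
time_s: 16.53
position: [0.6086, -0.2286, 0.1452]
eef_rot: [-180.0, -0.0, 111.1]
ft_force: [0.1, 0.2, 0.3]
finger_gap: 0.597
grasp_force: 0.0
```

```bash
python3 -m handwheel '[[0.6,0.004,0.016,-0.1,0],[0.6,0.004,0.016,-0.25,0],[0.6,0.004,0.016,-0.38,0],[0.6,0.004,0.016,-0.42,0],[0.6,0.004,0.016,-0.425,0]]'; python3 -m handwheel '[[0,0,0,0,0],[0,0,0,0,0],[0,0,0,0,0],[0,0,0,0,0],[0,0,0,0,0],[0,0,0,0,0],[0,0,0,0,0],[0,0,0,0,0]]'; python3 -c "
from plant import r;print(r.get_state()['moment'])"
```

```text
time_s: 16.95
position: [0.608, -0.2228, 0.0367]
eef_rot: [-179.8, -0.2, 111.1]
ft_force: [-1.3, 0.1, 0.3]
finger_gap: 0.599
grasp_force: 0.0
time_s: 17.62
position: [0.6105, -0.2248, 0.0416]
eef_rot: [180.0, 0.2, 111.0]
ft_force: [-4.9, -1.6, 6.6]
finger_gap: 0.122
grasp_force: 58.6
[-0.47729908  1.10076647  0.20540352]
```

The bar is gripped. I turn clockwise in steps and log the moment about z.

```bash
cat > m.py <<'E'
from plant import r
s=r.get_state();print("yaw %.1f mz %.3f pos %s f %s gap %.3f"%(s["eef_rot"][2],s["moment"][2],s["position"].round(4),s["ft_force"].round(1),s["finger_gap"]))
E
python3 -m handwheel '[[0,0,0,0,-0.06],[0,0,0,0,-0.12],[0,0,0,0,-0.18],[0,0,0,0,-0.23],[0,0,0,0,-0.23]]' >/dev/null; python3 m.py
python3 -m handwheel '[[0,0,0,0,-0.04],[0,0,0,0,-0.08],[0,0,0,0,-0.12],[0,0,0,0,-0.12]]'>/dev/null; python3 m.py
python3 -m handwheel '[[0,0,0,0,-0.03],[0,0,0,0,-0.06],[0,0,0,0,-0.06]]'>/dev/null; python3 m.py
```

```text
yaw 91.0 mz 0.012 pos [ 0.61   -0.225   0.0416] f [-7.3 -2.5  9.4] gap 0.124
yaw 80.7 mz -0.021 pos [ 0.6097 -0.2249  0.0416] f [-7.  -1.8  9.6] gap 0.121
yaw 75.6 mz 0.058 pos [ 0.6096 -0.2249  0.0416] f [-8.8 -2.4  9.9] gap 0.124
```

```bash
cat > b.py <<'E'
from h import *
s=get_image("scene");y=np.radians(r.get_state()["eef_rot"][2]);t=np.array([.6097,-.2245,.09])
T=cv2.imread("pics/scene0.png")
res=[]
g=s["img"][:,:,::-1]
for sg in(1,-1):
    p0=proj(s,[t+sg*.0384*np.array([np.cos(np.radians(111.1)),np.sin(np.radians(111.1)),0])])[0].round().astype(int)
    tpl=T[p0[1]-7:p0[1]+8,p0[0]-7:p0[0]+8].copy()
    p=proj(s,[t+sg*.0384*np.array([np.cos(y),np.sin(y),0])])[0]
    a=p.round().astype(int);W=g[a[1]-22:a[1]+23,a[0]-22:a[0]+23].copy()
    m=cv2.matchTemplate(W,tpl,cv2.TM_CCOEFF_NORMED);_,v,_,l=cv2.minMaxLoc(m)
    f=np.array(l)+7+a-22;P=ray(s,f,.09)-t
    print("pred",p.round(1),"found",f,"score",round(v,2),"bar angle",np.degrees(np.arctan2(sg*P[1],sg*P[0])).round(1))
E
python3 b.py
python3 -m handwheel '[[0,0,0,0,-0.03],[0,0,0,0,-0.06]]'>/dev/null; python3 m.py;python3 -m handwheel '[[0,0,0,0,-0.03]]'>/dev/null; python3 m.py;python3 -m handwheel '[[0,0,0,0,-0.03]]'>/dev/null; python3 m.py
```

```text
pred [259.2 359. ] found [265 355] score 0.86 bar angle 79.2
pred [196.2 380. ] found [207 393] score 0.36 bar angle 110.1
yaw 70.5 mz 0.227 pos [ 0.6095 -0.2249  0.0416] f [-9.2 -3.2 10.6] gap 0.121
yaw 67.9 mz 0.196 pos [ 0.6094 -0.2248  0.0416] f [-8.3 -2.2 10.5] gap 0.121
yaw 65.3 mz 0.168 pos [ 0.6094 -0.2248  0.0416] f [-10.   -3.1  11.6] gap 0.125
```

```bash
python3 -m handwheel '[[0,0,0,0,-0.03]]'>/dev/null; python3 m.py;python3 -m handwheel '[[0,0,0,0,-0.03]]'>/dev/null; python3 m.py;python3 -m handwheel '[[0,0,0,0,-0.03]]'>/dev/null; python3 m.py;python3 -m handwheel '[[0,0,0,0,-0.03]]'>/dev/null; python3 m.py;python3 -m handwheel '[[0,0,0,0,-0.03]]'>/dev/null; python3 m.py
```

```text
yaw 62.8 mz 0.203 pos [ 0.6093 -0.2248  0.0416] f [-9.3 -2.8 11.7] gap 0.122
yaw 60.2 mz 0.182 pos [ 0.6093 -0.2248  0.0416] f [-9.8 -2.2 10.9] gap 0.122
yaw 57.6 mz 0.279 pos [ 0.6092 -0.2248  0.0416] f [-10.   -2.1  11.5] gap 0.116
yaw 55.0 mz 0.209 pos [ 0.6091 -0.2247  0.0416] f [-9.7 -0.9 11. ] gap 0.120
yaw 52.4 mz 0.202 pos [ 0.6091 -0.2247  0.0416] f [-11.   -1.2  12.1] gap 0.122
```

```bash
python3 -m handwheel '[[0,0,0,0,-0.02]]'>/dev/null; python3 m.py;python3 -m handwheel '[[0,0,0,0,-0.02]]'>/dev/null; python3 m.py;python3 -m handwheel '[[0,0,0,0,-0.02]]'>/dev/null; python3 m.py;python3 -m handwheel '[[0,0,0,0,-0.02]]'>/dev/null; python3 m.py;python3 -m handwheel '[[0,0,0,0,-0.02]]'>/dev/null; python3 m.py;python3 -m handwheel '[[0,0,0,0,-0.02]]'>/dev/null; python3 m.py
```

```text
yaw 50.7 mz 0.302 pos [ 0.609  -0.2247  0.0416] f [-10.8  -0.7  11.3] gap 0.120
yaw 49.1 mz 0.303 pos [ 0.609  -0.2246  0.0416] f [-11.   -1.2  12. ] gap 0.121
yaw 47.3 mz 0.243 pos [ 0.609  -0.2246  0.0415] f [-11.8  -0.4  13. ] gap 0.127
yaw 45.6 mz 0.262 pos [ 0.6089 -0.2246  0.0416] f [-11.4  -0.9  12.6] gap 0.124
yaw 43.9 mz 0.297 pos [ 0.6089 -0.2245  0.0416] f [-11.2  -1.1  11.8] gap 0.124
yaw 42.2 mz 0.309 pos [ 0.6089 -0.2245  0.0416] f [-11.3  -0.7  12.8] gap 0.121
```

```bash
python3 -m handwheel '[[0,0,0,0,-0.02]]'>/dev/null; python3 m.py;python3 -m handwheel '[[0,0,0,0,-0.02]]'>/dev/null; python3 m.py;python3 -m handwheel '[[0,0,0,0,-0.02]]'>/dev/null; python3 m.py;python3 -m handwheel '[[0,0,0,0,-0.02]]'>/dev/null; python3 m.py
python3 - <<'E'
import numpy as np
from h import *
cv2.imwrite("pics/s10.png",get_image("scene")["img"][:,:,::-1])
E
```

```text
yaw 40.5 mz 0.305 pos [ 0.6089 -0.2245  0.0416] f [-12.1  -0.3  13. ] gap 0.117
yaw 38.8 mz 0.314 pos [ 0.6088 -0.2244  0.0416] f [-12.2  -1.1  13. ] gap 0.123
yaw 37.0 mz 0.343 pos [ 0.6088 -0.2244  0.0416] f [-11.6  -1.1  12.5] gap 0.125
yaw 35.3 mz 0.366 pos [ 0.6088 -0.2244  0.0416] f [-11.1  -0.6  13.5] gap 0.124
```

Run:
```python
import numpy as np
from scipy.optimize import curve_fit
y=np.array([70.5,67.9,65.3,62.8,60.2,57.6,55,52.4,50.7,49.1,47.3,45.6,43.9,42.2,40.5,38.8,37,35.3])
m=np.array([.227,.196,.168,.203,.182,.279,.209,.202,.302,.303,.243,.262,.297,.309,.305,.314,.343,.366])
for f,n,p in((lambda y,b,k:b+.32*np.radians(np.clip(k-y,0,99)),"fixed slope",[.2,55]),(lambda y,b,k,s:b+s*np.radians(np.clip(k-y,0,99)),"free",[.2,55,.32])):
    q,c=curve_fit(f,y,m,p);print(n,q,np.sqrt(np.diag(c)), "mm",8*np.radians(q[1]-35.3))
```

```text
fixed slope [ 0.1985     61.36993334] [0.01499792 3.04491936] mm 3.6400493804929055
free [ 0.20916667 56.60287037  0.38282408] [0.01323629 3.66112405 0.08905366] mm 2.974441824369378
```

The fit puts the face pressed in by 3.0-3.6 mm, inside the 2-4 mm band. I let go and move clear.

```bash
python3 -m handwheel '[[0.6,0,0,0,0],[0.6,0,0,0,0],[0.6,0,0,0,0],[0.6,0,0,0,0],[0.6,0,0,0,0],[0.6,0,0,0,0]]'; python3 -m handwheel '[[0.6,0,0,0.1,0],[0.6,0,0,0.25,0],[0.6,0,0,0.4,0],[0.6,0,0,0.55,0],[0.6,0,0.5,0.6,0],[0.6,0,0.8,0.6,0],[0.6,0,0.8,0.6,0],[0.6,0,0.8,0.6,0],[0.6,0,0.8,0.6,0],[0.6,0,0.8,0.6,0]]'
python3 - <<'E'
from h import *
d=get_image("top");g=d["img"].max(2);s=get_image("scene")
t=np.array([.6097,-.2245,.09])
# dark balls: template from top0
T=cv2.imread("pics/top0.png");now=d["img"][:,:,::-1]
for sg,c0 in((1,(425-2,208)),(-1,(465,190))):
    tpl=T[c0[1]-5:c0[1]+6,c0[0]-5:c0[0]+6].copy()
W=cv2.imread("pics/scene0.png")
for ang in range(20,60,3):
    dr=.0384*np.array([np.cos(np.radians(ang)),np.sin(np.radians(ang)),0]);p=proj(s,[t+dr,t-dr,t+dr*.6,t-dr*.6]).round().astype(int)
    print(ang,[int(s["img"][b-2:b+3,a-2:a+3].mean()) for a,b in p])
# block & spacer check: compare patches
v=np.load("fit.npz")["kit"];c,n=np.cos(v[2]),np.sin(v[2])
sp=np.array([v[0]-n*.03,v[1]+c*.03,.06]);a,b=proj(d,[sp])[0].round().astype(int)
print("spacer diff",np.abs(now[b-15:b+16,a-15:a+16].astype(int)-T[b-15:b+16,a-15:a+16]).mean())
print(r.get_state()["time_s"])
E
```

```text
time_s: 20.8
position: [0.6103, -0.2237, 0.0393]
eef_rot: [180.0, -0.0, 35.4]
ft_force: [0.8, 0.3, 0.4]
finger_gap: 0.601
grasp_force: 0.0
time_s: 21.63
position: [0.6099, -0.0176, 0.1899]
eef_rot: [-179.9, -0.1, 35.7]
ft_force: [-0.0, -0.6, 0.8]
finger_gap: 0.599
grasp_force: 0.0
20 [221, 186, 225, 250]
23 [187, 168, 227, 253]
26 [136, 165, 233, 254]
29 [126, 170, 238, 254]
32 [133, 167, 248, 254]
35 [152, 163, 248, 254]
38 [159, 152, 253, 251]
41 [164, 142, 254, 241]
44 [164, 138, 254, 216]
47 [156, 166, 255, 216]
50 [137, 212, 246, 196]
53 [118, 233, 216, 177]
56 [83, 240, 216, 162]
59 [69, 239, 178, 156]
spacer diff 105.01248699271592
21.7333
```

Run:
```python
from h import *
s=get_image("scene")["img"][:,:,::-1].astype(int);T=cv2.imread("pics/scene0.png").astype(int)
print("kit/spacer diff",np.abs(s[205:240,400:448]-T[205:240,400:448]).mean(),"old block spot",np.abs(s[195:235,440:480]-T[195:235,440:480]).mean())
P=cv2.imread("pics/s10.png").astype(int);print("vise block vs clamped",np.abs(s[290:340,165:205]-P[290:340,165:205]).mean())
from plant import workorder;print(workorder.finish_job())
```

```text
kit/spacer diff 6.446230158730159 old block spot 52.63458333333333
vise block vs clamped 86.54366666666667
the job is handed in; nothing more can be done
None
```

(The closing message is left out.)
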